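Lever up the heavy flap of the wider storage well

TASK

Two steel storage wells stand on the bench, each with a heavy flap on top and a lever resting in a fork in front of it. With the fingertips, press the long end of the wider well's lever all the way down so that its flap rises, and finish while still holding it down, so that a colleague can reach the bottles inside. Do not touch the wells or their flaps, do not lift a lever out of its fork, keep the narrower well shut, and leave the other things on the bench where they are.

Things in the scene. Friction and masses are not known exactly. Their poses are not given: they have to be found in the camera images.
- well_wide: the wider well: fixed grey steel chest, 130 mm wide (y), under a steel flap, with a dark two-cheek fork in front. Origin on the table below the fork; x runs from fork to chest (front wall x=86 mm, flap hinge x=185), z up. Shut flap: x=30 to 185 mm, height 87 to 113 mm. Cheeks: 104 mm high, 47 mm long in x, 52 mm over outer faces. Base plate 8 mm high, x=-45 to 200.
- lever_wide: loose metal lever of the wide well, 0.2 kg, bar 22 mm wide, 10 thick. Origin: middle of its cross pin, which lies in the open slots of the fork 90 mm above the table. Long arm along its -x, away from the chest, sloping up 0.33 rad at the start (its axes then equal the well's); short arm's greased roller is under the flap's lip. Pressed, it turns 0.75 rad about the pin until its end meets the table.
- pad_wide (a point): centre of the top face of the flat finger pad at the long end of the wide well's lever. Pad 50 mm long, 28 wide, 10 thick; its centre lies 165 mm from the pin along the bar, and its top 5 mm above the bar's centreline through the pin. Height about 147 mm at the start, about 27 mm fully down. Pressing takes about 3 to 12 N.
- fork_wide (a point): middle of the fork slot of the wide well, 90 mm above the table: where the lever's pin rests.
- lip_wide (a point): middle of the lower front edge of the wide well's flap (about 3.0 kg, 130 mm wide, 155 mm from this edge to the hinge, falls shut by its weight). Turns with the flap: 87 mm above the table when shut, about 142 mm with the lever fully down.
- well_narrow: the narrower well: fixed grey steel chest, 84 mm wide (y), under a steel flap, with a dark two-cheek fork in front. Origin on the table below the fork; x runs from fork to chest (front wall x=86 mm, flap hinge x=185), z up. Shut flap: x=30 to 185 mm, height 87 to 113 mm. Cheeks: 104 mm high, 47 mm long in x, 52 mm over outer faces. Base plate 8 mm high, x=-45 to 200.
- lever_narrow: loose metal lever of the narrow well, 0.2 kg, bar 22 mm wide, 10 thick. Origin: middle of its cross pin, which lies in the open slots of the fork 90 mm above the table. Long arm along its -x, away from the chest, sloping up 0.33 rad at the start (its axes then equal the well's); short arm's greased roller is under the flap's lip. Pressed, it turns 0.75 rad about the pin until its end meets the table.
- pad_narrow (a point): centre of the top face of the flat finger pad at the long end of the narrow well's lever. Pad 50 mm long, 28 wide, 10 thick; its centre lies 165 mm from the pin along the bar, and its top 5 mm above the bar's centreline through the pin. Height about 147 mm at the start, about 27 mm fully down. Pressing takes about 3 to 12 N.
- fork_narrow (a point): middle of the fork slot of the narrow well, 90 mm above the table: where the lever's pin rests.
- lip_narrow (a point): middle of the lower front edge of the narrow well's flap (about 2.0 kg, 84 mm wide, 155 mm from this edge to the hinge, falls shut by its weight). Turns with the flap: 87 mm above the table when shut, about 142 mm with the lever fully down.
- coverslips: small flat box of cover glasses, 30x30x13 mm, bystander; origin at the centre of its underside.
- timer: pocket bench timer, 58x66x20 mm, bystander; origin at the centre of its underside.
- marker_a: marker pen lying, 13x136x15 mm, bystander; origin at the centre of its underside.
- flask_a: stoppered conical flask, 63 mm wide, 120 mm high, bystander; origin at the centre of its underside.
- petri_2: closed petri dish, 90 mm across, 15 mm high, bystander; origin at the centre of its underside.
- beaker_100: empty glass beaker, 59x53x67 mm, bystander; origin at the centre of its underside.

How it is judged:
By the outcome, as a careful person would: the job done as asked, in the order asked, and still so for the second after the job is handed in, while the arm keeps its last pose, push and grip.
It also fails if it takes over 29 s, if anything falls off the work surface, if the arm or the gripper's body presses on something with over 40 N, if the wrist force passes 120 N, or if a joint passes its speed limit or range.

ROBOT

A 6-joint arm with a two-finger parallel gripper is mounted at the origin on a cart in front of the work surface, level with it; the furniture and walls round the work are solid. World frame = base frame: x ahead of the robot, y to its left, z up, the work surface at z = 0. Lengths are in mm, angles in rad, forces in N, time in s.
With the tool pointing down it reaches from about 275 to 1000 mm from the base axis. Payload 8.4 kg.
Tool frame: the origin (TCP) lies on the centre line of the jaws, within the pads' length; the fingertips stand 22 mm ahead of it and the grasp point (between the pads) lies 3 mm ahead of it; z points along the fingers, x is the direction in which the jaws open and shut, and the axes are right-handed (so a half turn about z gives the same grasp; the last joint's range is limited). The gripper opens to 85 mm and grips with 20 to 120 N. Pads are 22 mm wide; open, the fingers measure 114 mm over their backs; the gripper's body (76 mm by 85 mm) begins 54 mm behind the grasp point. The pads swing forward as they close: fully open they stand 13 mm farther back than shut.
Start: joints at [-1.271, 0.353, 1.633, -0, 1.155, -0.002], TCP at [185.773, -596.755, 231.681] pointing down, gripper open.
Joint ranges: [-2.63, 2.63], [-0.92, 2.1], [0.06, 2.66], [-1.3, 4.44], [0, 2.69], [-3.02, 3.02]. Speed limits (rad/s): [2.22, 2.22, 2.79, 3.14, 3.14, 3.14].

INTERFACE

Orientations are given as [roll, pitch, yaw] about the fixed x, y, z axes, in that order (R = Rz(yaw) Ry(pitch) Rx(roll)).
In Python, from rig import status, viewer, job gives the robot as it stands.
- The arm moves only by the tool send_rows, never from a script. Its argument "plan" is a list of rows, each a list of 3 entries, a list of its own where there are three numbers: the shift along the tool's x, y, z in m, then the turn, a rotation vector about the tool's x, y, z in rad, then the opening, from -1 (shut) to 1 (fully open). In form: [[[x, y, z], [rx, ry, rz], jaw], ...]. A call has exactly 5 rows; each row is the pose to reach, as a shift and turn from the pose measured when the call began, along the tool's axes at that moment; what a row does not reach only later rows make up. A row lasts 1/12 s, in which the tool goes at most 41.7 mm and 7.16 degrees, less where a joint would pass 70% of its speed; a pose out of reach is approached as far as the arm can. A call with a gripper value outside its range is refused whole. The fingers move at their own pace and stop on an object; "squeeze" is the grip in N (left out, the last holds). Time passes only in rows, so rows that repeat a pose let the fingers close, or fill a call up. It gives the time, the measured TCP pose, the force and the opening at its end, in the units of the state.
- status.sense(): the state, without advancing time (a new reading comes with each control period).
- viewer.grab_frame(name): name is "side" or "top"; returns the picture (480x640x3 uint8, red, green, blue); there is no depth.
- viewer.camera_params(name): a dict with "intrinsics" (3x3 intrinsics, pixels), "xyz" and "orientation" of the camera in the world. Camera axes: x right, y down, z forward; pixel columns grow to the right and rows downward; lengths in mm; the calibration is good to about 2 mm. A picture is of the moment at which its call begins. camera_params takes no time and is no camera call.
- job.sign_off(): hands the job in, once; it reports no verdict.
Trained networks look in the newest picture that a camera, given by its name, has taken for a name from the list of things; names that differ only in an ending like _2 or _b are one class to them, and where a whole thing is asked for, a point or a joint stands for the part that bears it (a point fixed in the world has none). Each returns a list of dicts, best first, with "p" (0 to 1); they miss things now and then, are a little off and sometimes report something else, mostly with a low value. They report only what shows in the picture. A call takes as long as a camera call.
- viewer.cut_out(label, camera): "mask" (480x640 bool, what is visible of it) and "extent" ([left, top, width, height] in pixels, round what is visible of it).
The state is a dict: "clock": time; "qpos": joint angles; "qvel": joint speeds; "joint_efforts": joint torques, N m; "eef_pos": TCP position; "tcp_rot": TCP orientation; "contact_force": force on the tool from outside, world axes, zero at the start; "wrist_torque": the same for the moment, N m; "opening": opening from 0.0 (shut) to 1.0 (fully open).
Only numpy, scipy, OpenCV 4.12 (cv2) and the standard library are available. Lean on these libraries where they do the work, as an engineer would, in place of code of your own. Each camera call takes 0.05 s, during which the arm holds its last target.

## Working session

There is one attempt and no reset: what is moved stays moved. The work goes in short steps, Python scripts to look and compute and a tool call to move; the robot and the scene stay as the last step left them, time stands still between calls to the robot, and variables do not carry over. Pictures are saved under pics/ and viewed, and the job is handed in when it is done.

Besides the shell and the picture viewer there is one more tool, called after "Emit:" by a JSON object that holds its "method" and its "body", one argument or row to a line. send_rows: Moves the arm, as the interface text tells. Its arguments: {"type":"object","properties":{"plan":{"type":"array"},"squeeze":{"type":"number"}},"required":["plan"]}

```bash
mkdir -p pics; ls; python3 - <<'E'
from rig import status, viewer
import cv2
print(status.sense())
for n in("side","top"):
    im=viewer.grab_frame(n); cv2.imwrite(f"pics/{n}0.png",im[:,:,::-1]); print(n,viewer.camera_params(n))
E
```

```text
pics
{'clock': 0.0, 'qpos': array([-1.27138775e+00,  3.53654644e-01,  1.63413141e+00, -2.92988041e-05,
        1.15518597e+00, -2.42951102e-03]), 'qvel': array([ 0.00169409, -0.0008447 , -0.00086648,  0.00011609, -0.00019679,
       -0.00034374]), 'joint_efforts': array([-2.93972858e-03, -6.05258131e+01, -3.42070270e+01, -2.01999760e-04,
        9.50241432e-03,  2.65224941e-05]), 'eef_pos': array([ 185.63241742, -596.30426592,  230.95878332]), 'tcp_rot': array([ 3.14156922e+00,  1.37943332e-03, -1.26894641e+00]), 'contact_force': array([-0.49055793,  0.42164904,  0.22350506]), 'wrist_torque': array([ 0.02250504,  0.01518649, -0.01713265]), 'opening': 0.9976749144640438}
side {'intrinsics': array([[499.58412616,   0.        , 320.99465234],
       [  0.        , 499.58412616, 241.40489596],
       [  0.        ,   0.        ,   1.        ]]), 'xyz': array([652.97350908, 884.4528457 , 727.47016943]), 'orientation': array([-2.10846921, -0.01393113,  3.05493464])}
top {'intrinsics': array([[513.94307635,   0.        , 322.45101368],
       [  0.        , 513.94307635, 244.8642861 ],
       [  0.        ,   0.        ,   1.        ]]), 'xyz': array([ 461.53226066, -138.85178717, 1089.56089422]), 'orientation': array([-3.07570846,  0.00434677, -1.59788489])}
```

View pics/side0.png

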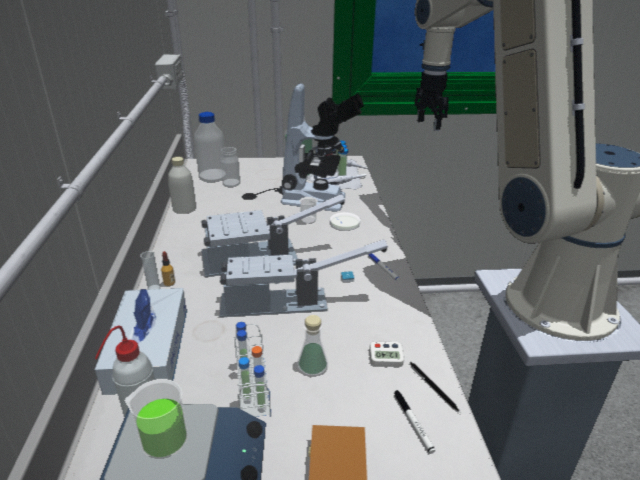

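View pics/top0.png

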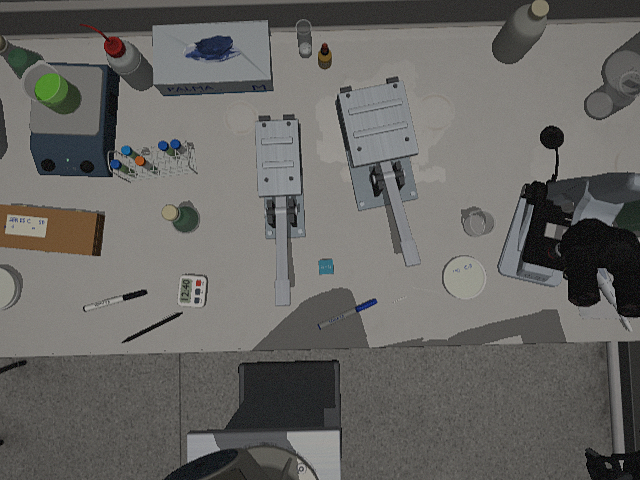

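```bash
python3 - <<'E'
from rig import viewer
import numpy as np
for c in("side","top"):
  for n in("well_wide","lever_wide","well_narrow","lever_narrow","flask_a","beaker_100"):
    for d in viewer.cut_out(n,c)[:2]:
        v,u=np.nonzero(d["mask"]); print(c,n,round(d["p"],2),d["extent"],u.mean().round(),v.mean().round())
        np.save(f"{c}_{n}_{round(d['p']*100)}.npy",d["mask"])
E
```

```text
side well_wide 0.64 [203.3, 209.9, 93.5, 66.6] 242.0 239.0
side lever_wide 0.83 [267.1, 194.9, 78.4, 38.3] 307.0 212.0
side well_narrow 0.86 [219.1, 253.4, 111.9, 65.4] 268.0 287.0
side well_narrow 0.34 [273.0, 193.7, 72.0, 39.7] 308.0 212.0
side lever_narrow 0.86 [296.1, 241.6, 89.0, 37.7] 340.0 258.0
side flask_a 0.64 [292.5, 316.1, 36.7, 60.7] 312.0 349.0
side beaker_100 0.56 [300.8, 195.3, 17.5, 27.6] 308.0 208.0
top well_wide 0.92 [337.3, 74.5, 78.3, 133.8] 377.0 139.0
top well_wide 0.48 [339.6, 75.8, 78.2, 90.3] 378.0 123.0
top lever_wide 0.83 [372.5, 159.4, 48.2, 107.0] 399.0 212.0
top lever_wide 0.17 [339.8, 75.2, 77.7, 88.2] 378.0 122.0
top well_narrow 0.63 [256.0, 112.7, 45.9, 129.0] 280.0 170.0
top lever_narrow 0.8 [264.1, 197.5, 32.6, 107.4] 281.0 249.0
top lever_narrow 0.72 [163.4, 208.6, 34.2, 25.7] 182.0 217.0
top flask_a 0.95 [161.2, 206.4, 35.4, 26.7] 182.0 217.0
top beaker_100 0.62 [460.7, 207.0, 37.8, 31.5] 479.0 223.0
```

```bash
python3 - <<'E'
import cv2
im=cv2.imread("pics/top0.png")[60:310,250:500]; cv2.imwrite("pics/tz.png",cv2.resize(im,(600,600),interpolation=cv2.INTER_CUBIC))
im=cv2.imread("pics/side0.png")[170:320,190:390]; cv2.imwrite("pics/sz.png",cv2.resize(im,(800,600),interpolation=cv2.INTER_CUBIC))
E
```

```text
(no output)
```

View pics/tz.png

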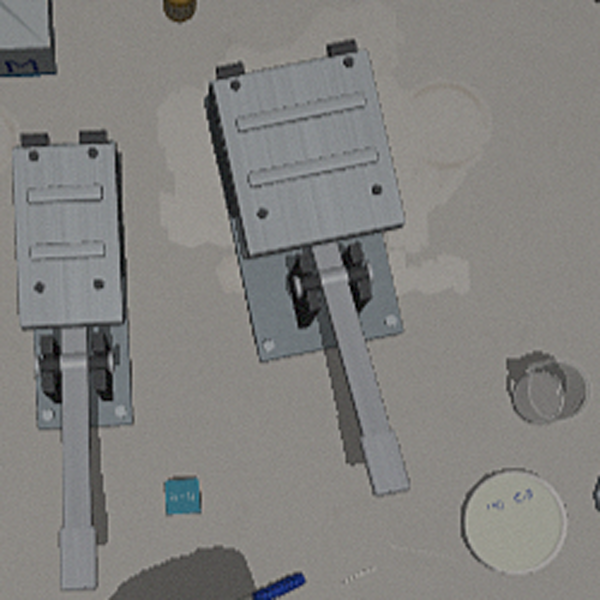

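View pics/sz.png

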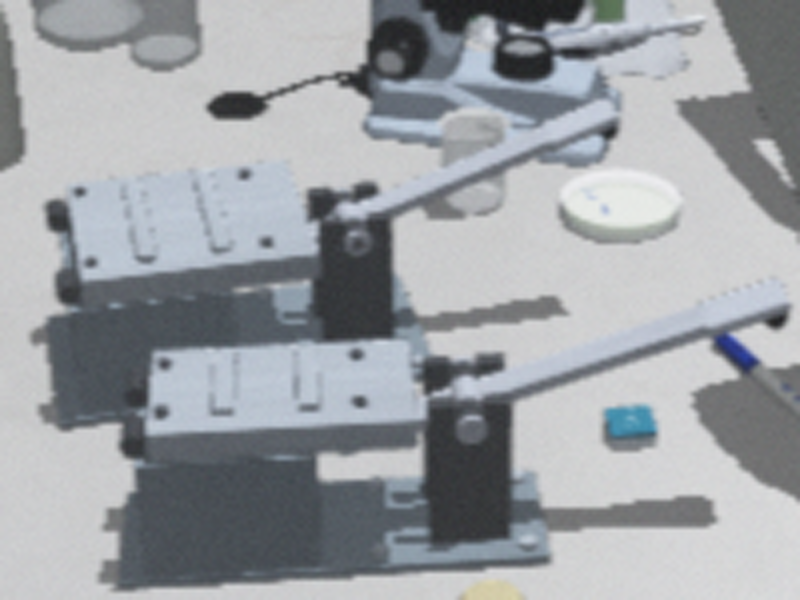

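```bash
cat > h.py <<'E'
import numpy as np
from scipy.spatial.transform import Rotation as R
from rig import viewer
def proj(c,P):
    k=viewer.camera_params(c); q=(np.atleast_2d(P)-k["xyz"])@R.from_euler("xyz",k["orientation"]).as_matrix()
    p=q@k["intrinsics"].T; return p[:,:2]/p[:,2:]
def lev(d,h,y,a=.33): return [-d*np.cos(a)+h*np.sin(a),y,90+d*np.sin(a)+h*np.cos(a)]
def W(pose,P):
    x,y,t=pose; return np.asarray(P)@R.from_euler("z",t).as_matrix().T+[x,y,0]
E
python3 - <<'E'
from h import *
from scipy.optimize import least_squares
def fit(half,top,side,x0):
    P=[[30,half,113],[30,-half,113],lev(190,5,14),lev(190,5,-14),lev(140,5,14),lev(140,5,-14)]
    T=np.array(top)/2.4+[250,60]-.3
    S=np.array(side)/4+[190,170]-.4
    f=lambda p:np.r_[(proj("top",W(p,P))-T).ravel(),(proj("side",W(p,[lev(190,5,0)]))-S).ravel()]
    r=least_squares(f,x0,x_scale=[100,100,1],loss="soft_l1"); print(r.x,f(r.x).round(1)); return r.x
w=fit(65,[(248,256),(405,228),(372,494),(409,487),(362,437),(397,430)],[(612,105)],[560,-220,0.1])
n=fit(42,[(20,327),(121,325),(60,588),(97,588),(62,528),(97,528)],[(785,287)],[500,0,0])
for p in(w,n): print("pad",W(p,[lev(165,5,0)]),"down",W(p,[lev(165,5,0,-.42)]), "fork",W(p,[[0,0,90]]))
k=viewer.camera_params("top")
for nm,u,v,z in [("flask",182,217,60),("beaker",479,223,40),("petri",464,277,15),("cov",326,267,10),("pen",348,314,10),("pen tip",376,301,10)]:
    d=R.from_euler("xyz",k["orientation"]).apply(np.linalg.inv(k["intrinsics"])@[u,v,1]); s=(z-k["xyz"][2])/d[2]; print(nm,(k["xyz"]+s*d).round())
E
```

```text
[ 6.57845168e+02 -2.68411477e+02  1.79037111e-01] [-0.1 -0.1  0.6 -2.1  1.   0.8  0.7  0.5 -1.7 -0.3 -1.5 -0.4  0.8 -0.1]
[ 5.93813750e+02 -5.74400172e+01  2.34871761e-02] [-0.4  0.3  1.3 -1.1  0.2  1.   0.3  0.2 -0.9 -0.2 -0.3 -1.   0.4 -0.3]
pad [[ 505.83761131 -295.9210337   148.1973114 ]] down [[ 507.58748051 -295.60435125   27.28496995]] fork [[ 657.8451678  -268.41147688   90.        ]]
pad [[439.37958492 -61.06790679 148.1973114 ]] down [[441.15738857 -61.02614352  27.28496995]] fork [[593.81375006 -57.44001723  90.        ]]
flask [594. 145.  60.]
beaker [ 567. -458.   40.]
petri [ 457. -429.   15.]
cov [ 486. -142.   10.]
pen [ 387. -185.   10.]
pen tip [ 412. -245.   10.]
```

```bash
cat >> h.py <<'E'
from rig import status
def delta(pos,rpy):
    s=status.sense(); r0=R.from_euler("xyz",s["tcp_rot"]); 
    return r0.inv().apply(np.array(pos)-s["eef_pos"]).round(1)/1000,(r0.inv()*R.from_euler("xyz",rpy)).as_rotvec().round(3)
E
python3 -c "
from h import *
print(delta([506,-296,200],[np.pi,0,.179]))"
```

```text
(array([-0.192 , -0.3951,  0.0317]), array([ 0.   , -0.   , -1.448]))
```

Emit:
{"method": "send_rows", "body": {
  "plan": [
    [[-0.015,-0.031,0],[0,0,-0.12],-1],
    [[-0.031,-0.063,0],[0,0,-0.24],-1],
    [[-0.047,-0.097,0],[0,0,-0.36],-1],
    [[-0.063,-0.13,0],[0,0,-0.48],-1],
    [[-0.08,-0.165,0],[0,0,-0.6],-1]
  ]
}}

```text
clock: 1.12
eef_pos: [320.3, -470.3, 231.8]
tcp_rot: [3.141, -0.0, -0.664]
contact_force: [1.8, -0.8, 0.7]
opening: 0.304
```

```bash
python3 -c "
from h import *
print(delta([506,-296,200],[np.pi,0,.179]))"
```

```text
(array([ 0.0389, -0.2517,  0.0318]), array([ 0.   , -0.   , -0.843]))
```

Emit:
{"method": "send_rows", "body": {
  "plan": [
    [[0.006,-0.035,0],[0,0,-0.12],-1],
    [[0.011,-0.07,0],[0,0,-0.24],-1],
    [[0.016,-0.105,0],[0,0,-0.36],-1],
    [[0.022,-0.14,0],[0,0,-0.48],-1],
    [[0.027,-0.175,0],[0,0,-0.6],-1]
  ]
}}

```text
clock: 1.53
eef_pos: [450.6, -347.8, 232.1]
tcp_rot: [3.141, -0.001, -0.058]
contact_force: [0.8, -0.8, -0.3]
opening: -0.001
```

```bash
python3 -c "
from h import *
print(delta([506,-296,200],[np.pi,0,.179]))"
```

```text
(array([ 0.0523, -0.0549,  0.0321]), array([ 0.001, -0.001, -0.237]))
```

Emit:
{"method": "send_rows", "body": {
  "plan": [
    [[0.017,-0.018,0],[0,0,-0.08],-1],
    [[0.035,-0.036,0.01],[0,0,-0.16],-1],
    [[0.052,-0.055,0.02],[0,0,-0.237],-1],
    [[0.052,-0.055,0.03],[0,0,-0.237],-1],
    [[0.052,-0.055,0.032],[0,0,-0.237],-1]
  ]
}}

```text
clock: 1.95
eef_pos: [505.5, -294.6, 198.3]
tcp_rot: [-3.141, 0.001, 0.181]
contact_force: [-0.0, 0.6, -0.2]
opening: -0.001
```

```bash
python3 - <<'E'
from h import *
import cv2
print(delta([506,-296,200],[np.pi,0,.179]))
for n,(a,b,c,d) in dict(top=(130,330,340,540),side=(120,270,220,420)).items():
    im=viewer.grab_frame(n)[a:b,c:d,::-1]; cv2.imwrite(f"pics/{n}1.png",cv2.resize(im,None,fx=3,fy=3,interpolation=cv2.INTER_CUBIC))
E
```

```text
(array([ 0.0002,  0.0014, -0.0017]), array([-0.001,  0.001,  0.002]))
```

View pics/top1.png

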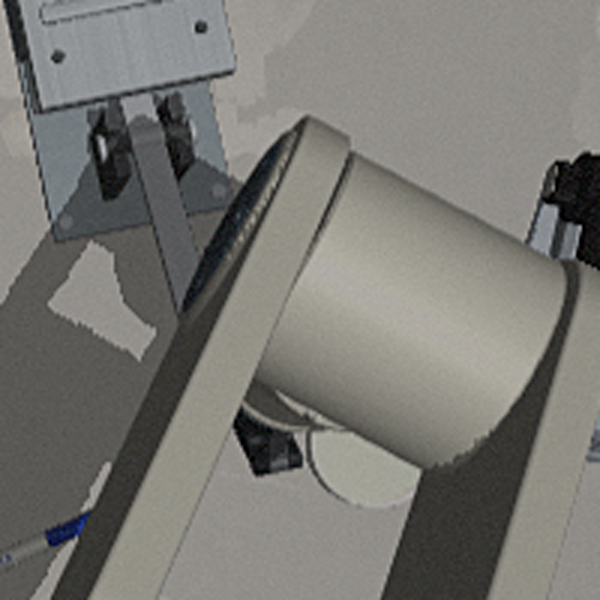

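View pics/side1.png

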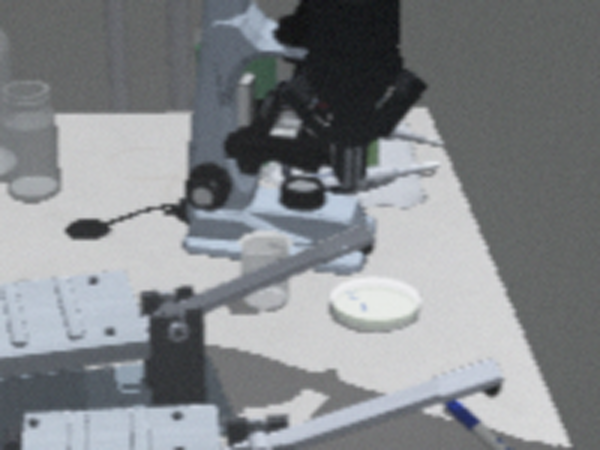

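```bash
python3 - <<'E'
from h import *
import cv2
s=status.sense();print(s["clock"],s["eef_pos"],s["qpos"])
print(proj("side",[s["eef_pos"],[506,-296,148]]),proj("top",[s["eef_pos"]]))
for n in("top","side"): cv2.imwrite(f"pics/{n}2.png",viewer.grab_frame(n)[:,:,::-1])
E
```

```text
2.05 [ 504.93418157 -296.03806715  199.44645214] [-5.32410401e-01  3.25058691e-01  1.75138018e+00 -8.40605100e-04
  1.06580744e+00 -7.10140979e-01]
[[335.67176118 181.52148665]
 [334.7069169  199.48007518]] [[414.67591982 251.22156098]]
```

View pics/side2.png

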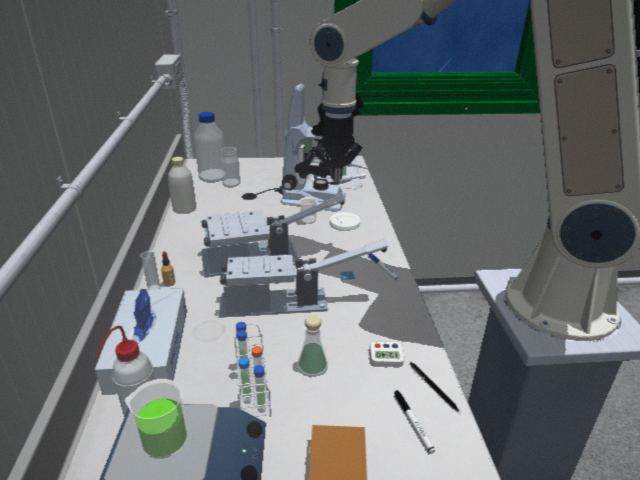

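View pics/top2.png

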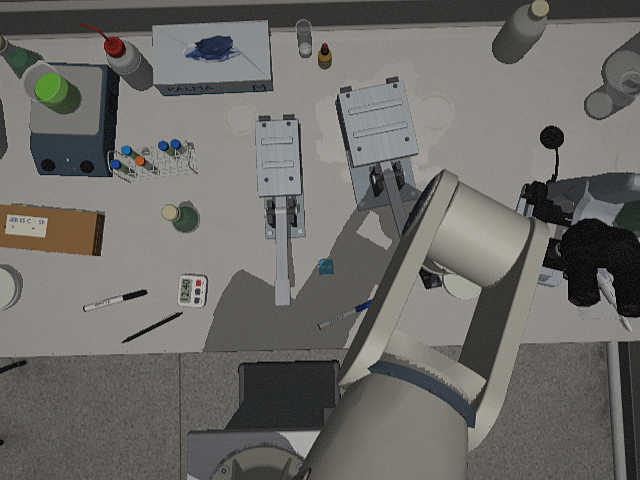

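Emit:
{"method": "send_rows", "body": {
  "plan": [
    [[0,0,0.006],[0,0,0],-1],
    [[0,0,0.012],[0,0,0],-1],
    [[0,0,0.018],[0,0,0],-1],
    [[0,0,0.024],[0,0,0],-1],
    [[-0.001,0,0.03],[0,0,0],-1]
  ],
  "squeeze": 60
}}

```text
clock: 2.57
eef_pos: [504.1, -297.1, 169.7]
tcp_rot: [3.141, -0.0, 0.177]
contact_force: [0.9, 0.7, 0.2]
opening: 0.003
```

```bash
python3 - <<'E'
from h import *
import cv2
s=status.sense();print(s["eef_pos"],s["contact_force"],s["wrist_torque"])
cv2.imwrite("pics/s3.png",cv2.resize(viewer.grab_frame("side")[120:270,190:390,::-1],None,fx=4,fy=4,interpolation=cv2.INTER_CUBIC))
E
```

```text
[ 504.065679   -297.07419899  169.67563518] [0.90479453 0.70880968 0.17483339] [ 0.03177432  0.04679235 -0.02850794]
```

View pics/s3.png

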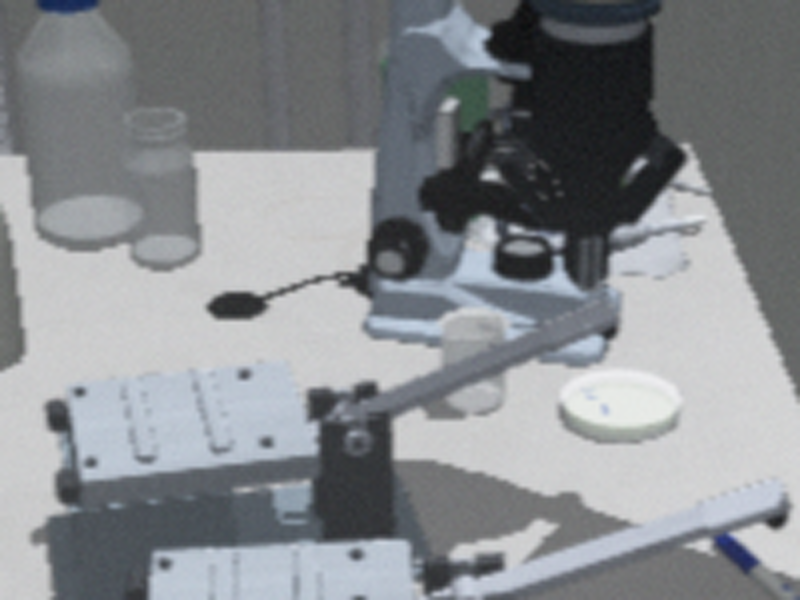

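Emit:
{"method": "send_rows", "body": {
  "plan": [
    [[0,-0.001,0.005],[0,0,0],-1],
    [[-0.002,-0.001,0.01],[0,0,0],-1],
    [[-0.003,-0.001,0.015],[0,0,0],-1],
    [[-0.004,-0.001,0.02],[0,0,0],-1],
    [[-0.005,-0.001,0.025],[0,0,0],-1]
  ]
}}

```text
clock: 3.03
eef_pos: [498.2, -296.9, 143.8]
tcp_rot: [3.141, 0.001, 0.177]
contact_force: [-5.1, -0.5, 10.0]
opening: -0.001
```

Emit:
{"method": "send_rows", "body": {
  "plan": [
    [[-0.001,0,0.005],[0,0,0],-1],
    [[-0.002,0,0.01],[0,0,0],-1],
    [[-0.003,0,0.015],[0,0,0],-1],
    [[-0.003,0,0.02],[0,0,0],-1],
    [[-0.003,0,0.025],[0,0,0],-1]
  ]
}}

```text
clock: 3.45
eef_pos: [495.2, -298.0, 119.4]
tcp_rot: [3.14, 0.001, 0.177]
contact_force: [-5.0, -1.2, 10.1]
opening: 0.0
```

```bash
python3 - <<'E'
from h import *
import cv2
s=status.sense();print(s["eef_pos"],s["contact_force"],s["wrist_torque"])
cv2.imwrite("pics/s4.png",cv2.resize(viewer.grab_frame("side")[120:270,190:390,::-1],None,fx=4,fy=4,interpolation=cv2.INTER_CUBIC))
E
```

```text
[ 495.15544412 -298.01192578  119.38470346] [-5.00940014 -1.17751294 10.14982493] [-0.19157072  0.99672058  0.03609241]
```

View pics/s4.png

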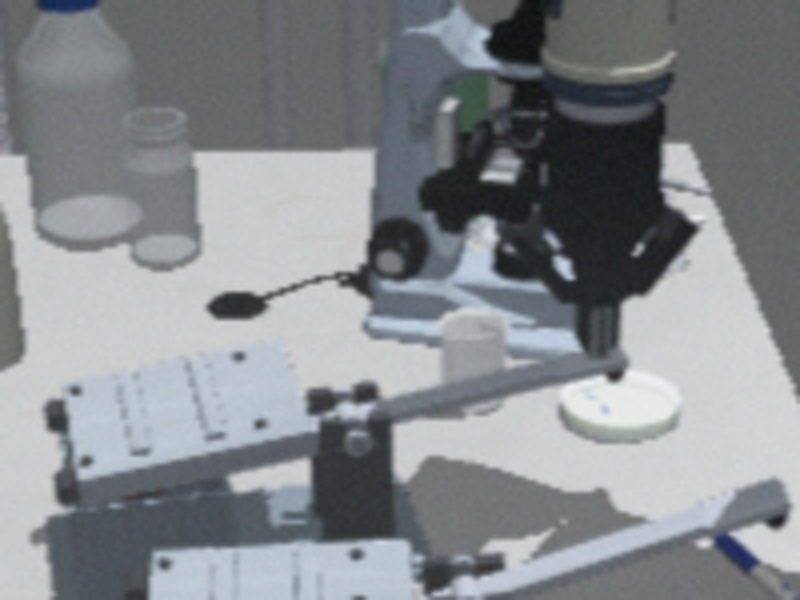

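Emit:
{"method": "send_rows", "body": {
  "plan": [
    [[0,-0.001,0.005],[0,0,0],-1],
    [[0,-0.001,0.01],[0,0,0],-1],
    [[0,-0.001,0.015],[0,0,0],-1],
    [[0.001,-0.001,0.02],[0,0,0],-1],
    [[0.001,-0.001,0.025],[0,0,0],-1]
  ]
}}

```text
clock: 3.92
eef_pos: [495.0, -297.0, 93.6]
tcp_rot: [3.14, 0.002, 0.178]
contact_force: [-5.6, -1.0, 8.5]
opening: 0.002
```

Emit:
{"method": "send_rows", "body": {
  "plan": [
    [[0.001,-0.001,0.005],[0,0,0],-1],
    [[0.002,-0.001,0.01],[0,0,0],-1],
    [[0.003,-0.001,0.015],[0,0,0],-1],
    [[0.004,-0.001,0.02],[0,0,0],-1],
    [[0.005,-0.001,0.025],[0,0,0],-1]
  ]
}}

```text
clock: 4.33
eef_pos: [498.3, -295.2, 68.4]
tcp_rot: [3.141, 0.005, 0.178]
contact_force: [-6.7, -1.4, 6.6]
opening: 0.002
```

```bash
python3 - <<'E'
from h import *
import cv2
s=status.sense();print(s["eef_pos"],s["contact_force"],s["wrist_torque"])
cv2.imwrite("pics/s5.png",cv2.resize(viewer.grab_frame("side")[120:270,190:390,::-1],None,fx=4,fy=4,interpolation=cv2.INTER_CUBIC))
E
```

```text
[ 498.25560683 -295.20019179   68.40256924] [-6.69820663 -1.40957538  6.57229479] [-0.17083975  1.27510254 -0.03264955]
```

View pics/s5.png

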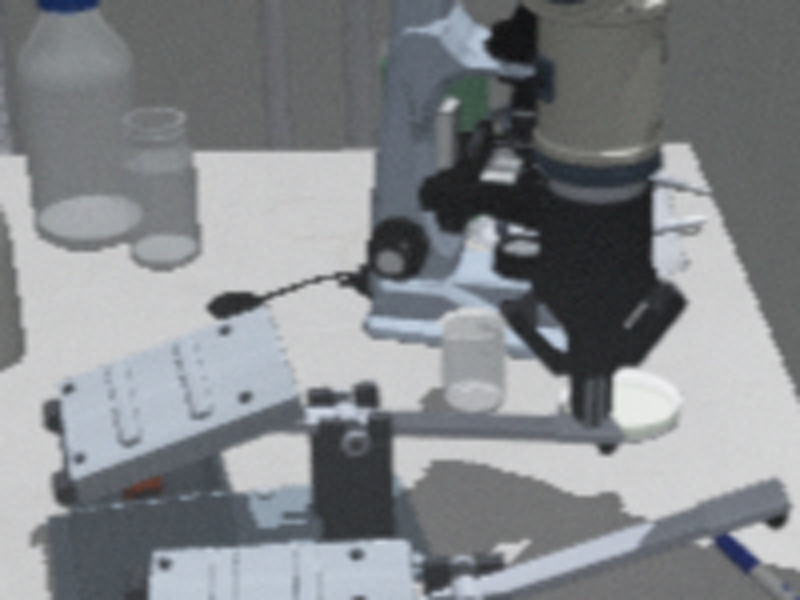

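Emit:
{"method": "send_rows", "body": {
  "plan": [
    [[0.002,0,0.004],[0,0,0],-1],
    [[0.003,0,0.008],[0,0,0],-1],
    [[0.005,0,0.011],[0,0,0],-1],
    [[0.006,0,0.014],[0,0,0],-1],
    [[0.007,0,0.016],[0,0,0],-1]
  ]
}}

```text
clock: 4.8
eef_pos: [503.3, -293.5, 50.8]
tcp_rot: [-3.14, 0.008, 0.179]
contact_force: [-6.2, -1.6, 5.5]
opening: 0.001
```

```bash
python3 - <<'E'
from h import *
import cv2
s=status.sense();print(s["eef_pos"],s["contact_force"],s["wrist_torque"])
cv2.imwrite("pics/s6.png",cv2.resize(viewer.grab_frame("side")[120:270,190:390,::-1],None,fx=4,fy=4,interpolation=cv2.INTER_CUBIC))
E
```

```text
[ 503.27077058 -293.54966613   50.84397184] [-6.19105137 -1.59539859  5.46737251] [-0.18384419  1.11343692 -0.03062077]
```

View pics/s6.png

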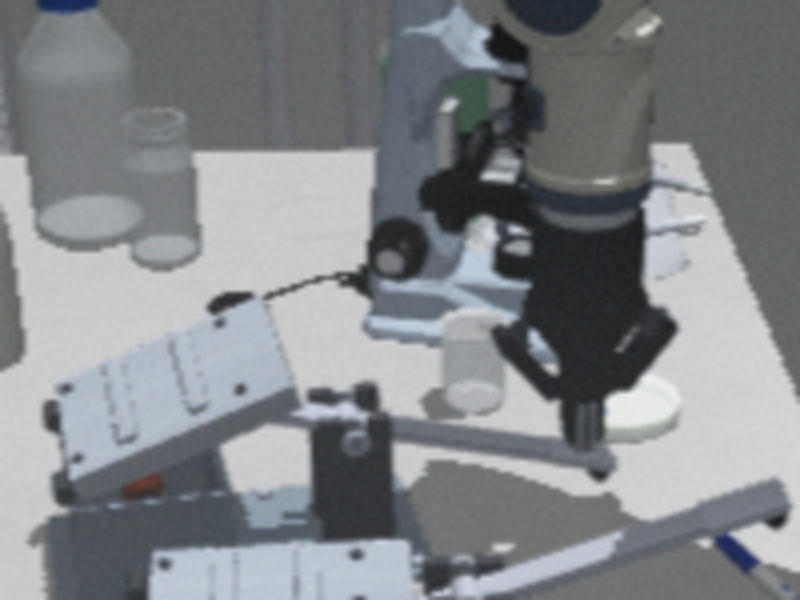

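Emit:
{"method": "send_rows", "body": {
  "plan": [
    [[0.001,0.001,0.002],[0,0,0],-1],
    [[0.002,0.001,0.004],[0,0,0],-1],
    [[0.003,0.001,0.006],[0,0,0],-1],
    [[0.003,0.002,0.008],[0,0,0],-1],
    [[0.004,0.002,0.01],[0,0,0],-1]
  ]
}}

```text
clock: 5.27
eef_pos: [506.5, -294.7, 40.3]
tcp_rot: [-3.14, 0.01, 0.179]
contact_force: [-5.6, -0.4, 4.7]
opening: 0.005
```

```bash
python3 - <<'E'
from h import *
import cv2
s=status.sense();print(s["eef_pos"],s["contact_force"],s["wrist_torque"])
w=[657.8,-268.4,.179]
print(proj("side",W(w,[lev(190,5,0,a) for a in(-.42,-.35,-.25)])), proj("side",W(w,[lev(190,5,0,.33)])))
cv2.imwrite("pics/s7.png",cv2.resize(viewer.grab_frame("side")[170:270,230:390,::-1],None,fx=5,fy=5,interpolation=cv2.INTER_CUBIC))
E
```

```text
[ 506.50327631 -294.73887175   40.31822905] [-5.60165935 -0.36126177  4.70581675] [-0.14120817  0.99520237 -0.00875765]
[[340.7196549  241.14272285]
 [342.48321177 237.07516057]
 [344.50149826 231.11879952]] [[343.46156944 195.73397111]]
```

View pics/s7.png

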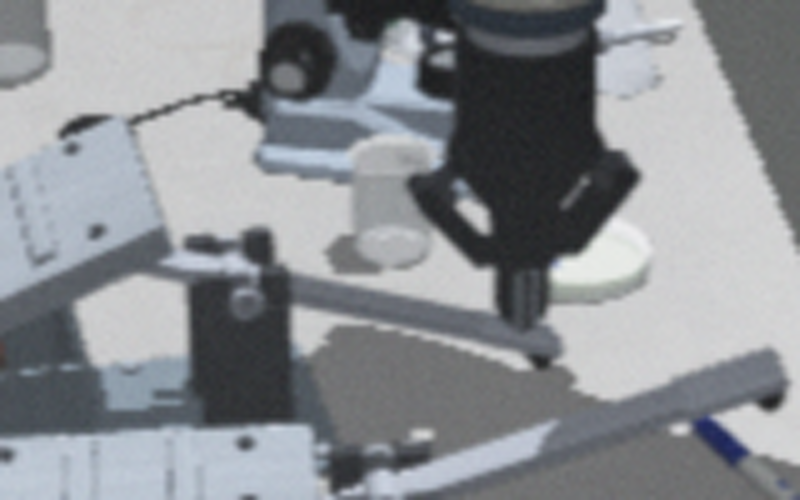

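```bash
python3 - <<'E'
from h import *
e=status.sense()["eef_pos"]
for z in(0,10,22): print(proj("side",[e-[0,0,z]]))
w=[657.8,-268.4,.179]
for a in (-.3,-.35,-.38,-.42):print(a,[proj("side",W(w,[lev(d,h,y,a)])).round(1).tolist() for d,h,y in((190,5,14),(190,-5,14),(140,5,14),(165,5,0))], lev(165,5,0,a))
# narrow lip / wide lip check
for phi in(0,.2,.3,.36): 
  P=[[185-155*np.cos(phi)-26*np.sin(phi)*0,65,87+155*np.sin(phi)]]
  print(phi,P,proj("side",W(w,P)))
E
```

```text
[[333.47932796 235.17664886]]
[[333.38238075 238.31491343]]
[[333.26699145 242.05016413]]
-0.3 [[[345.1, 236.6]], [[343.9, 239.7]], [[328.5, 234.0]], [[335.4, 232.8]]] [np.float64(-159.10812173903167), 0, np.float64(46.015848346507)]
-0.35 [[[344.0, 239.6]], [[342.7, 242.7]], [[327.7, 236.2]], [[334.4, 235.4]]] [np.float64(-156.71098665709476), 0, np.float64(38.11872533408742)]
-0.38 [[[343.3, 241.3]], [[341.9, 244.4]], [[327.2, 237.6]], [[333.8, 237.0]]] [np.float64(-155.0842672171891), 0, np.float64(33.44144572474041)]
-0.42 [[[342.2, 243.7]], [[340.7, 246.7]], [[326.4, 239.3]], [[332.9, 239.0]]] [np.float64(-152.6984774168287), 0, np.float64(27.28496994673247)]
0 [[np.float64(30.0), 65, np.float64(87.0)]] [[270.98923148 240.13609208]]
0.2 [[np.float64(33.089680434607544), 65, np.float64(117.79374627323449)]] [[269.29087967 229.58441784]]
0.3 [[np.float64(36.92284418553106), 65, np.float64(132.80563203250762)]] [[267.50955842 224.44665954]]
0.36 [[np.float64(39.93599232992011), 65, np.float64(141.60250615763894)]] [[266.14371957 221.43807091]]
```

Emit:
{"method": "send_rows", "body": {
  "plan": [
    [[0.001,0.001,0.002],[0,0,0],-1],
    [[0.001,0.001,0.003],[0,0,0],-1],
    [[0.002,0.001,0.005],[0,0,0],-1],
    [[0.002,0.001,0.006],[0,0,0],-1],
    [[0.002,0.001,0.007],[0,0,0],-1]
  ]
}}

```text
clock: 5.73
eef_pos: [508.7, -295.3, 32.9]
tcp_rot: [-3.14, 0.01, 0.179]
contact_force: [-2.4, -0.1, 4.9]
opening: 0.004
```

Emit:
{"method": "send_rows", "body": {
  "plan": [
    [[0,0,0.001],[0,0,0],-1],
    [[0,0,0.002],[0,0,0],-1],
    [[0.001,0,0.003],[0,0,0],-1],
    [[0.001,0,0.004],[0,0,0],-1],
    [[0.001,0,0.005],[0,0,0],-1]
  ]
}}

```text
clock: 6.15
eef_pos: [510.3, -295.3, 28.0]
tcp_rot: [-3.14, 0.009, 0.179]
contact_force: [-0.5, 1.6, 5.1]
opening: 0.001
```

```bash
python3 - <<'E'
from h import *
import cv2
s=status.sense();print(s["eef_pos"],s["contact_force"],s["wrist_torque"])
cv2.imwrite("pics/s8.png",cv2.resize(viewer.grab_frame("side")[170:270,230:390,::-1],None,fx=5,fy=5,interpolation=cv2.INTER_CUBIC))
E
```

```text
[ 510.27564107 -295.25538671   28.0287897 ] [-0.53250815  1.5901596   5.06961256] [0.15322988 0.00327868 0.01164554]
```

View pics/s8.png

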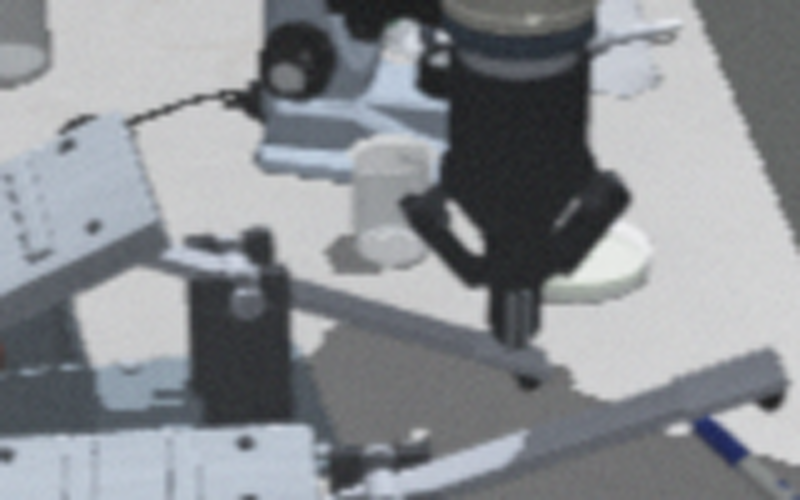

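Emit:
{"method": "send_rows", "body": {
  "plan": [
    [[0,0,0.001],[0,0,0],-1],
    [[0,0,0.002],[0,0,0],-1],
    [[0,0,0.003],[0,0,0],-1],
    [[0,0,0.004],[0,0,0],-1],
    [[0,0,0.005],[0,0,0],-1]
  ]
}}

```text
clock: 6.62
eef_pos: [511.5, -295.8, 25.8]
tcp_rot: [3.141, 0.007, 0.179]
contact_force: [-10.6, 6.1, 45.7]
opening: -0.002
```

Emit:
{"method": "send_rows", "body": {
  "plan": [
    [[0,0,0.001],[0,0,0],-1],
    [[0,0,0.001],[0,0,0],-1],
    [[0,0,0.001],[0,0,0],-1],
    [[0,0,0.001],[0,0,0],-1],
    [[0,0,0.001],[0,0,0],-1]
  ]
}}

```text
clock: 7.03
eef_pos: [511.5, -296.1, 26.3]
tcp_rot: [3.141, 0.007, 0.179]
contact_force: [-7.8, 2.3, 23.6]
opening: -0.0
```

```bash
python3 - <<'E'
from h import *
import cv2
s=status.sense();print(s["eef_pos"],s["contact_force"],s["wrist_torque"])
for n,(a,b,c,d) in dict(top=(0,480,0,640),side=(170,270,230,390)).items():
    im=viewer.grab_frame(n)[a:b,c:d,::-1]; cv2.imwrite(f"pics/{n}9.png",im if n=="top" else cv2.resize(im,None,fx=5,fy=5,interpolation=cv2.INTER_CUBIC))
E
```

```text
[ 511.45080163 -296.06805347   26.32680343] [-7.79712987  2.32304488 23.63080738] [0.35719563 1.2457467  0.04082235]
```

View pics/side9.png

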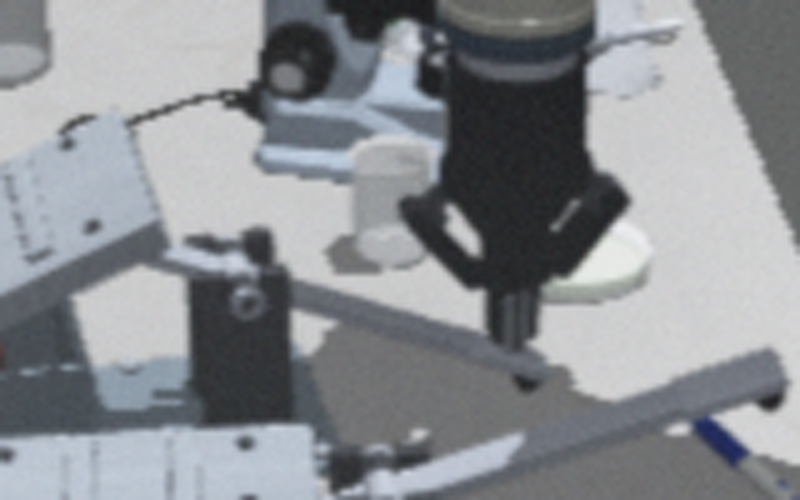

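View pics/top9.png

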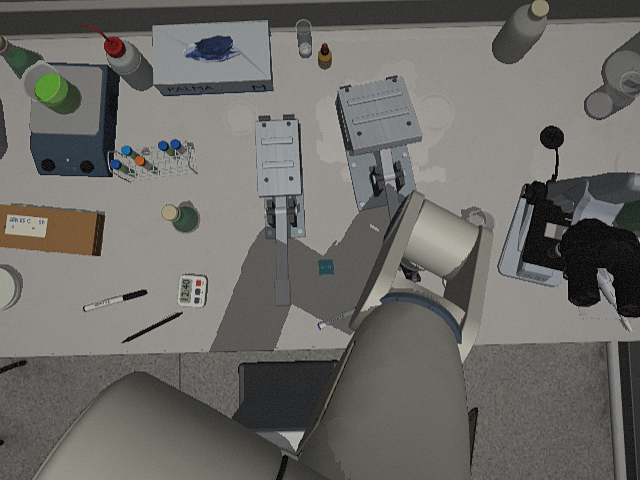

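```bash
python3 - <<'E'
from h import *
from rig import job
viewer.grab_frame("side"); s=status.sense();print(s["clock"],s["eef_pos"],s["contact_force"])
print(job.sign_off())
E
```

```text
7.1833 [ 511.4368343  -296.08976641   26.28868099] [-7.25319586  1.13643676 23.2546841 ]
the job is handed in; nothing more can be done
None
```

I pressed the wide well's lever down to its stop with the closed fingertips and handed the job in at about 7.2 s. The arm was still holding it down with about 23 N.

- **Lever down:** the upward force stayed around 5 N until the end of the stroke, then jumped to about 46 N when the lever met its stop. I eased it back to about 23 N.
- **Final pictures:** the wide flap is raised and the lever's pin is still in its fork. The narrow well is shut, and the other things on the bench look unmoved. The arm hid most of the petri dish and the pen from the top camera.
- **What disagreed:** the fingertips met the pad about 15–20 mm lower than the stated 22 mm tip offset predicts. I therefore judged "fully down" by the force jump and the pictures, not by the computed height.
- **Force peak:** 46 N is above the 40 N limit for the arm and gripper body. That contact was at the fingertips, and I saw no body contact.

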